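# Put the red rocket on the empty display plinth

### The job

On the comic shop's counter, pick up the top-heavy red rocket statuette and stand it upright in the middle of the empty white plinth. Set it down gently rather than dropping it, never let it tip, and leave the blue rocket and the yellow robot figure where they stand.

Things in the scene. Friction and masses are not known exactly. Their poses are not given: they have to be found in the camera images.
- red_rocket: Red model rocket to be moved, loose on the counter (z = 0), any yaw: round black foot 50 mm wide, 8 thick; 10 mm stem; hull 42 mm diameter, straight from 98 to 158 mm up; 3 white fins below (82 to 112 up, 32 from the axis); nose tip at 187. Top-heavy: about 0.3 kg, centre of mass 112 mm up, topples at 13 degrees: grip the straight hull about 140 mm up, not the stem. Origin: centre of foot underside; z up its axis.
- empty_plinth: The empty one of two alike round display plinths, white with a black band at the bottom, 110 mm diameter, 40 mm high, flat-topped, fixed to the counter. Origin: centre of its underside on the counter; the middle of its top is 40 mm above the origin.
- blue_rocket: A look-alike rocket with a blue hull, the same shape and size, loose on the counter; leave it alone. Origin: centre of its foot's underside, z up.
- robot_figure: Yellow and grey toy robot, 127 mm tall, 64 wide, on a black foot 60 mm in diameter, loose in the middle of the other plinth (same size); leave it alone. Origin: centre of foot underside, z up. Rockets and plinths stand at least 110 mm apart, centre to centre; clutter around them stays 100 mm from their centres, at most 200 mm tall.

How it is judged:
By the outcome, as a careful person would: the job done as asked, in the order asked, and still so for the second after the job is handed in, with the robot touching nothing.
It also fails if it takes over 51 s, if anything falls off the work surface, if the arm or the gripper's body presses on something with over 40 N, if the wrist force passes 120 N, or if a joint passes its speed limit or range.

### The arm

A 7-joint arm with a two-finger parallel gripper is mounted at the origin on the work surface. World frame = base frame: x ahead of the robot, y to its left, z up, the work surface at z = 0. Lengths are in m, angles in rad, forces in N, time in s.
With the tool pointing down it reaches from about 0.4 to 0.75 m from the base axis. Payload 19.5 kg.
Tool frame: the origin (TCP) lies at the very end of the fingers, on their centre line; the grasp point (between the pads) lies 19 mm behind it (ctrl.pinch_z is the distance from the TCP to the grasp point, in m); z points along the fingers, y is the line along which they close (so a half turn about z gives the same grasp; the last joint's range is limited). The gripper opens to 85 mm and grips with 20 to 120 N. Pads are 22 mm wide; open, the fingers measure 114 mm over their backs; the gripper's body (76 mm by 85 mm) begins 54 mm behind the grasp point. The pads swing forward as they close: fully open they stand 13 mm farther back than shut.
Start: joints at [1.296, 0.707, -0.028, 1.485, 0.022, 0.951, -0.075], TCP at [0.133, -0.559, 0.231] pointing down, gripper open.
Joint ranges: [-2.71, 2.71], [-0.32, 2.16], [-1.57, 1.52], [0, 2.45], [-1.46, 4.6], [0, 2.02], [-2.83, 2.83]. Speed limits (rad/s): [1.89, 1.89, 2.57, 2.57, 3.01, 3.01, 3.01].

### API

Orientations are given as a rotation vector (axis times angle).
In Python, from station import ctrl gives the robot as it stands.
- The arm moves only by the shell command python3 -m crank 'ROWS'. ROWS is a JSON object of lists of equal length, an entry for each row: "claw": the gripper's target within -1 to 1 (shut at 1, half-way at 0, fully open at -1); "offset": the shift along the tool's x, y, z in units of 40 mm (1.0 is 40 mm), a list of three; "rot": the turn, a rotation vector about the tool's x, y, z in units of 6 degrees (1.0 is 6 degrees), a list of three. A call has 1 to 8 rows; each row shifts and turns the commanded pose from where the row before left it, along the tool's axes as they then stand; what a row does not reach is not made up. A row lasts 1/10 s, in which the tool goes at most 50 mm and 8.59 degrees, less where a joint would pass 70% of its speed; a pose out of reach is approached as far as the arm can. A call is refused whole if a number of a shift passes 1 or a number of a turn 1, either way. A call with a gripper value outside its range is refused whole. The fingers move at their own pace and stop on an object; the grip force is fixed at half the most. Time passes only in rows, so rows that do not move let the fingers close. It gives the time, the measured TCP pose, the force, the opening and the grip force at its end, in the units of the state.
- ctrl.read_state(): the state, without advancing time (a new reading comes with each control period).
- ctrl.read_camera(name): name is "scene" or "top" or "wrist"; returns the picture (400x640x3 uint8, red, green, blue); there is no depth.
- ctrl.camera_info(name): a dict with "intrinsics" (3x3 intrinsics, pixels), "D" ([k1, k2, p1, p2, k3] as OpenCV has them; the pictures are not rectified), "world_from_camera" (4x4, takes a point from camera to world coordinates). Camera axes: x right, y up, looking along -z (the intrinsics and any distortion apply to the point x, -y, -z); pixel columns grow to the right and rows downward; lengths in m; the calibration is good to about 2 mm. A picture is of the moment at which its call begins: read the wrist's pose just before it. camera_info takes no time and is no camera call; for the wrist camera it gives the pose at the moment of the call.
- ctrl.job_done(): hands the job in; it is judged then, once.
Trained networks look in the newest picture that a camera, given by its name, has taken for a name from the list of things; names that differ only in an ending like _2 or _b are one class to them, and where a whole thing is asked for, a point or a joint stands for the part that bears it (a point fixed in the world has none). Each returns a list of dicts, best first, with "p" (0 to 1); they miss things now and then, are a little off and sometimes report something else, mostly with a low value. They report only what shows in the picture. A call takes as long as a camera call.
- ctrl.outline_of(query, camera): "mask" (400x640 bool, what is visible of it) and "point" ([column, row] in pixels, amid what is visible of it).
The state is a dict: "t": time; "joint_positions": joint angles; "joint_velocities": joint speeds; "tau": joint torques, N m; "ee_pos": TCP position; "orientation": TCP orientation; "force": force on the tool from outside, world axes, zero at the start; "torque": the same for the moment, N m; "gripper_width": opening from 0.0 (shut) to 1.0 (fully open); "grasp_force": force on a finger pad.
Only numpy, scipy, OpenCV 4.12 (cv2) and the standard library are available. Lean on these libraries where they do the work, as an engineer would, in place of code of your own. Each camera call takes 0.05 s, during which the arm holds its last target. There are 200 camera calls.

## Working session

There is one attempt and no reset: what is moved stays moved. The work goes in short steps, Python scripts to look and compute and a shell command to move; the robot and the scene stay as the last step left them, time stands still between calls to the robot, and variables do not carry over. Pictures are saved under pics/ and viewed, at most 10 in all, crops included, and the job is handed in when it is done.

```bash
mkdir -p pics; cat > h.py <<'E'
import numpy as np,cv2
from station import ctrl
def snap(c,f=None):
    im=ctrl.read_camera(c)
    if f: cv2.imwrite('pics/'+f,im[:,:,::-1])
    return im
def ray(c,px,info=None):
    i=info or ctrl.camera_info(c);K=np.array(i['intrinsics'],float);D=np.array(i['D'],float);T=np.array(i['world_from_camera'])
    n=cv2.undistortPoints(np.array([[px]],float),K,D)[0,0]
    d=T[:3,:3]@np.array([n[0],-n[1],-1]);return T[:3,3],d
def atz(c,px,z,info=None):
    o,d=ray(c,px,info);return o+d*(z-o[2])/d[2]
def proj(c,P):
    i=ctrl.camera_info(c);K=np.array(i['intrinsics'],float);D=np.array(i['D'],float);T=np.linalg.inv(np.array(i['world_from_camera']))
    p=(T[:3,:3]@np.atleast_2d(P).T).T+T[:3,3]
    return cv2.projectPoints(p*[1,-1,-1],np.zeros(3),np.zeros(3),K,D)[0][:,0]
def bbox(m):
    y,x=np.where(m);return x.min(),y.min(),x.max(),y.max()
E
python3 - <<'E'
from h import *
a=snap('scene');b=snap('top')
cv2.imwrite('pics/a.png',np.vstack([a,b])[:,:,::-1][:, :]) 
cv2.imwrite('pics/a1.png',a[:,:,::-1]);cv2.imwrite('pics/a2.png',b[:,:,::-1])
for c in('scene','top'):
    print(c,np.round(ctrl.camera_info(c)['world_from_camera'],2).tolist())
    for q in('red_rocket','empty_plinth','blue_rocket','robot_figure'):
        for r in ctrl.outline_of(q,c)[:3]:
            print(q,round(r['p'],2),r['point'],bbox(r['mask']), [np.round(atz(c,r['point'],z)[:2],3).tolist() for z in(0,.04,.14)])
s=ctrl.read_state();print(s)
E
```

```text
scene [[0.27, -0.66, 0.7, 1.23], [0.96, 0.18, -0.2, -0.19], [0.01, 0.73, 0.68, 0.73], [0.0, 0.0, 0.0, 1.0]]
red_rocket 0.6 [452.2, 195.5] (np.int64(433), np.int64(163), np.int64(471), np.int64(242)) [[0.514, 0.333], [0.553, 0.304], [0.651, 0.233]]
empty_plinth 0.84 [277.7, 247.7] (np.int64(250), np.int64(219), np.int64(306), np.int64(272)) [[0.567, -0.078], [0.603, -0.084], [0.693, -0.099]]
blue_rocket 0.64 [357.2, 153.3] (np.int64(344), np.int64(124), np.int64(372), np.int64(201)) [[0.311, 0.176], [0.361, 0.157], [0.486, 0.107]]
blue_rocket 0.28 [453.1, 196.6] (np.int64(433), np.int64(162), np.int64(471), np.int64(243)) [[0.518, 0.333], [0.557, 0.304], [0.654, 0.234]]
robot_figure 0.58 [169.7, 186.8] (np.int64(148), np.int64(161), np.int64(186), np.int64(219)) [[0.32, -0.277], [0.37, -0.272], [0.494, -0.259]]
top [[-0.02, 0.99, -0.17, 0.4], [-1.0, -0.02, 0.01, -0.0], [0.0, 0.17, 0.99, 0.86], [0.0, 0.0, 0.0, 1.0]]
red_rocket 0.67 [184.6, 152.8] (np.int64(163), np.int64(132), np.int64(210), np.int64(173)) [[0.644, 0.292], [0.633, 0.278], [0.604, 0.244]]
empty_plinth 0.57 [359.9, 177.3
[... 408 characters left out ...]
0.5, 'joint_positions': array([ 1.29631987,  0.70651742, -0.02759091,  1.4846236 ,  0.02200128,
        0.95093807, -0.07550313]), 'joint_velocities': array([ 0.00105127, -0.0008771 , -0.00031044, -0.00187322,  0.00013744,
       -0.00104261,  0.0003068 ]), 'tau': array([ 5.83777291e-04, -8.82540536e+01,  1.23391226e+00, -2.36279154e+01,
        1.70049258e-02,  2.30012149e-03,  4.71954831e-05]), 'ee_pos': array([ 0.13262591, -0.55944379,  0.2312525 ]), 'orientation': array([-3.12016328e+00, -3.64753374e-01,  4.72962303e-05]), 'force': array([0.75122378, 0.35860868, 0.29948486]), 'torque': array([-0.00211646,  0.00890512, -0.01835253]), 'grasp_force': 0.0, 'gripper_width': 1.001143760212741}
```

View pics/a1.png

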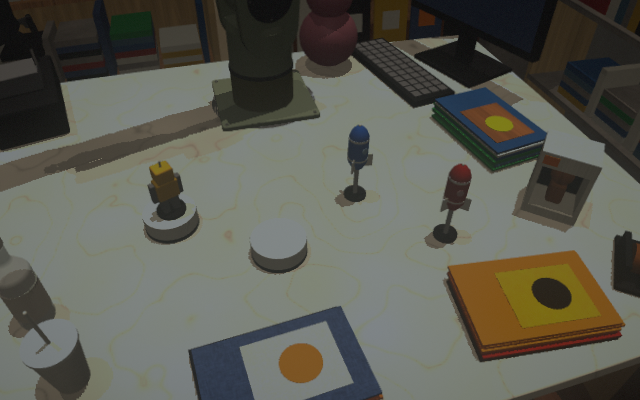

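View pics/a2.png

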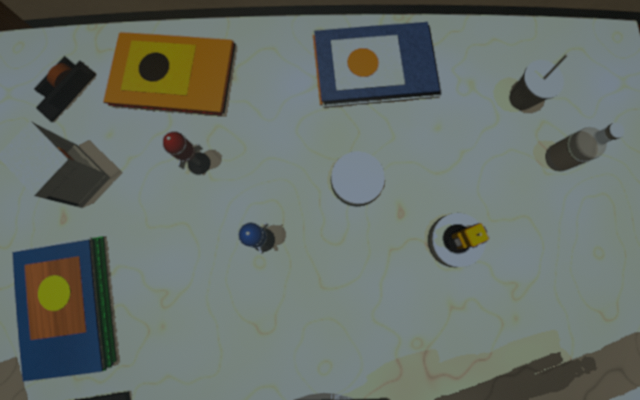

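The pictures show the red rocket's foot at top (199,162) / scene (445,234), and the empty plinth's top at top (358,178) / scene (279,243). The blue rocket is near (256,235) in top and the robot figure near (461,237).

```bash
python3 - <<'E'
from h import *
from scipy.spatial.transform import Rotation as R
for n,c,p,z in[('redfoot','top',(199,162),.008),('redfoot','scene',(445,234),.008),('rednose','top',(171,140),.175),('rednose','scene',(460,172),.17),('plinth','top',(358,178),.04),('plinth','scene',(279,244),.04)]:
    print(n,c,np.round(atz(c,p,z),3))
s=ctrl.read_state();M=R.from_rotvec(s['orientation']).as_matrix();print(np.round(M,3))
T=ctrl.camera_info('wrist');W=np.array(T['world_from_camera']);print(np.round(M.T@(W[:3,3]-s['ee_pos']),3),np.round(M.T@W[:3,:3],2).tolist(),np.array(T['intrinsics'])[0,0])
print('shift tool units', M.T@(np.array([.62,.24,.30])-s['ee_pos'])/.04)
E
```

```text
redfoot top [0.621 0.257 0.008]
redfoot scene [0.626 0.258 0.008]
rednose top [0.618 0.257 0.175]
rednose scene [0.625 0.256 0.17 ]
plinth top [ 0.572 -0.079  0.04 ]
plinth scene [ 0.594 -0.08   0.04 ]
[[ 0.973  0.231 -0.   ]
 [ 0.231 -0.973  0.   ]
 [-0.    -0.    -1.   ]]
[ 0.067  0.    -0.142] [[-0.0, 0.96, 0.27], [1.0, 0.0, -0.0], [-0.0, 0.27, -0.96]] 316.90778129448574
shift tool units [ 16.46563323 -16.63716753  -1.7157752 ]
```

```bash
python3 -m crank '{"claw":[-1,-1,-1,-1,-1,-1,-1,-1],"offset":[[0,0,-1],[0,0,-1],[0.9,-0.6,0],[0.9,-0.6,0],[0.9,-0.6,0],[0.9,-0.6,0],[0.9,-0.6,0],[0.9,-0.6,0]],"rot":[[0,0,0],[0,0,0],[0,0,0],[0,0,0],[0,0,0],[0,0,0],[0,0,0],[0,0,0]]}'
python3 -m crank '{"claw":[-1,-1,-1,-1,-1,-1,-1,-1],"offset":[[0.9,-0.6,0],[0.9,-0.6,0],[0.9,-0.6,0],[0.9,-0.6,0],[0.9,-0.6,0],[0.9,-0.6,0],[0.9,-0.6,0],[0.9,-0.6,0]],"rot":[[0,0,0],[0,0,0],[0,0,0],[0,0,0],[0,0,0],[0,0,0],[0,0,0],[0,0,0]]}'
```

```text
t: 1.3
ee_pos: [0.3105, -0.3681, 0.3115]
orientation: [3.12, 0.365, 0.0]
force: [0.1, -1.3, -0.3]
gripper_width: 0.998
grasp_force: 0.0
t: 2.1
ee_pos: [0.5466, -0.1147, 0.3114]
orientation: [3.12, 0.365, 0.0]
force: [-0.9, -1.9, 0.7]
gripper_width: 1.0
grasp_force: 0.0
```

Look at the plinth from here.

```bash
python3 - <<'E'
from h import *
i=ctrl.camera_info('wrist');snap('wrist','b.png')
for r in ctrl.outline_of('empty_plinth','wrist')[:2]:
    m=r['mask'];print(r['p'],r['point'],bbox(m),m.sum())
im=cv2.imread('pics/b.png');g=im.min(axis=2)
# bright top: threshold within mask, ellipse
m=ctrl.outline_of('empty_plinth','wrist')[0]['mask']
t=cv2.threshold(g[m].reshape(-1,1),0,255,cv2.THRESH_OTSU)[0];b=((g>t)&m).astype(np.uint8)
c=max(cv2.findContours(b,0,2)[0],key=cv2.contourArea);e=cv2.fitEllipse(cv2.convexHull(c))
print(t,e,atz('wrist',e[0],.04,i))
cv2.ellipse(im,e,(0,0,255),1);cv2.imwrite('pics/b.png',im)
s=ctrl.read_state();print(s['ee_pos'])
E
```

```text
0.66 [293.4, 137.7] (np.int64(251), np.int64(93), np.int64(335), np.int64(179)) 5735
125.0 ((292.14569091796875, 136.05796813964844), (83.61710357666016, 86.13568878173828), 166.5714569091797) [ 0.57671569 -0.07905521  0.04      ]
[ 0.54653771 -0.11400342  0.31072264]
```

View pics/b.png

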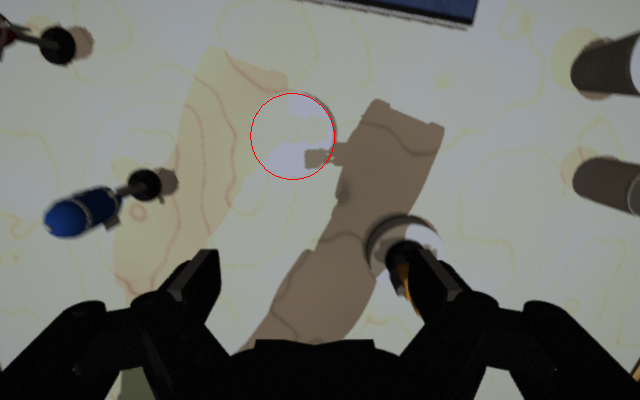

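The circle at (292,136) fits the plinth top in the wrist picture, so the plinth is at about (0.576, -0.079). Next I go to the red rocket.

```bash
python3 -m crank '{"claw":[-1,-1,-1,-1,-1,-1,-1],"offset":[[0.4,-0.86,0],[0.4,-0.86,0],[0.4,-0.86,0],[0.4,-0.86,0],[0.4,-0.86,0],[0.4,-0.86,0],[0.4,-0.86,0]],"rot":[[0,0,0],[0,0,0],[0,0,0],[0,0,0],[0,0,0],[0,0,0],[0,0,0]]}'
python3 -m crank '{"claw":[-1,-1,-1,-1,-1],"offset":[[0.4,-0.86,0],[0.4,-0.86,0],[0.4,-0.86,0],[0,0,0],[0,0,0]],"rot":[[0,0,0],[0,0,0],[0,0,0],[0,0,0],[0,0,0]]}'
python3 - <<'E'
from h import *
i=ctrl.camera_info('wrist');snap('wrist','c.png')
for r in ctrl.outline_of('red_rocket','wrist')[:2]:
    m=r['mask'];print(r['p'],r['point'],bbox(m),m.sum())
s=ctrl.read_state();print(s['ee_pos'])
print(proj('wrist',[[.622,.257,0],[.622,.257,.1],[.622,.257,.187]]))
E
```

```text
t: 2.95
ee_pos: [0.5991, 0.1443, 0.3116]
orientation: [3.12, 0.363, 0.0]
force: [0.4, 0.7, 0.1]
gripper_width: 0.999
grasp_force: 0.0
t: 3.45
ee_pos: [0.622, 0.2548, 0.3109]
orientation: [3.12, 0.365, -0.001]
force: [-0.6, -0.2, 0.4]
gripper_width: 1.004
grasp_force: 0.0
0.87 [312.4, 179.7] (np.int64(288), np.int64(145), np.int64(337), np.int64(207)) 2172
0.36 [521.2, 242.6] (np.int64(480), np.int64(205), np.int64(566), np.int64(283)) 5154
[0.6221448  0.25375921 0.31159811]
[[311.45480387 160.19907108]
 [310.8258171  173.0098903 ]
 [309.91956625 191.49460362]]
```

View pics/c.png

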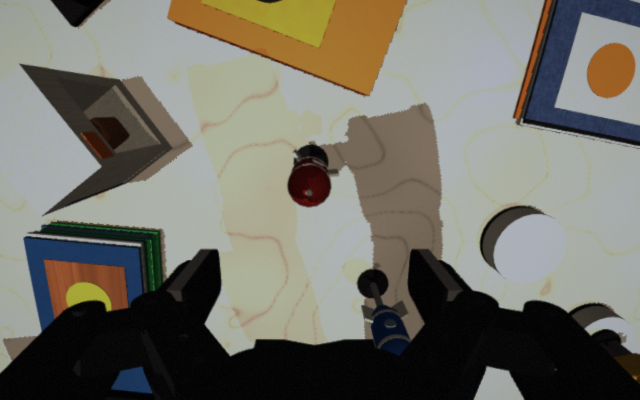

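The red hull's centre at (309,185) matches the projection of (0.622, 0.257), so I descend.

```bash
python3 -m crank '{"claw":[-1,-1,-1,-1,-1,-1,-1,-1],"offset":[[0,-0.07,0.7],[0,0,0.7],[0,0,0.7],[0,0,0.7],[0,0,0.6],[0,0,0.5],[0,0,0.4],[0,0,0.2]],"rot":[[0,0,0],[0,0,0],[0,0,0],[0,0,0],[0,0,0],[0,0,0],[0,0,0],[0,0,0]]}'
python3 -m crank '{"claw":[-1,-1],"offset":[[0,0,0.2],[0,0,0]],"rot":[[0,0,0],[0,0,0]]}'
python3 - <<'E'
from h import *
snap('wrist','d.png')
E
```

```text
t: 4.35
ee_pos: [0.6211, 0.2566, 0.1305]
orientation: [3.12, 0.362, -0.002]
force: [0.0, 0.3, 0.0]
gripper_width: 1.003
grasp_force: 0.0
t: 4.55
ee_pos: [0.6212, 0.2576, 0.123]
orientation: [3.12, 0.364, -0.001]
force: [0.2, -0.4, -0.1]
gripper_width: 1.005
grasp_force: 0.0
```

View pics/d.png

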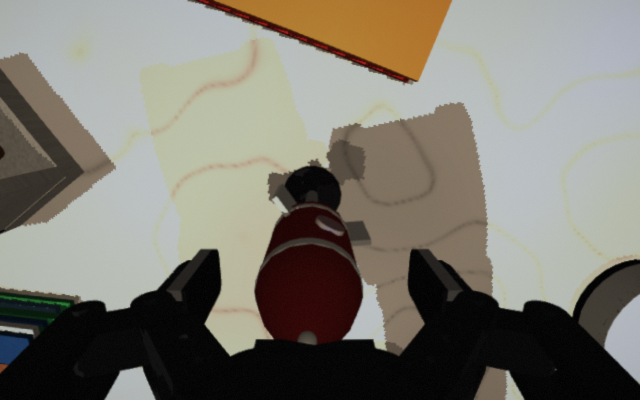

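The hull (columns 255–362) is about 5 px, or 2 mm, left of the finger midline (313). I shift by that and close gradually.

```bash
python3 -m crank '{"claw":[-0.6,-0.3,-0.1,-0.05,0,0.05,0.1,0.2],"offset":[[0,-0.05,0],[0,0,0],[0,0,0],[0,0,0],[0,0,0],[0,0,0],[0,0,0],[0,0,0]],"rot":[[0,0,0],[0,0,0],[0,0,0],[0,0,0],[0,0,0],[0,0,0],[0,0,0],[0,0,0]]}'
python3 -m crank '{"claw":[0.5,1,1,1,1],"offset":[[0,0,0],[0,0,0],[0,0,0],[0,0,0],[0,0,0]],"rot":[[0,0,0],[0,0,0],[0,0,0],[0,0,0],[0,0,0]]}'
```

```text
t: 5.4
ee_pos: [0.621, 0.26, 0.1238]
orientation: [-3.12, -0.365, -0.001]
force: [-0.8, -0.7, 6.1]
gripper_width: 0.479
grasp_force: 60.1
t: 5.9
ee_pos: [0.621, 0.26, 0.1238]
orientation: [-3.12, -0.365, -0.001]
force: [-1.0, -1.6, 6.3]
gripper_width: 0.476
grasp_force: 60.1
```

```bash
python3 -m crank '{"claw":[1,1,1,1,1,1,1,1],"offset":[[0,0,-0.1],[0,0,-0.2],[0,0,-0.4],[0,0,-0.5],[0,0,-0.5],[0,0,-0.4],[0,0,-0.3],[0,0,-0.1]],"rot":[[0,0,0],[0,0,0],[0,0,0],[0,0,0],[0,0,0],[0,0,0],[0,0,0],[0,0,0]]}'
python3 - <<'E'
from h import *
print(ctrl.read_state()['force'],ctrl.read_state()['gripper_width'])
a=snap('scene');w=snap('wrist');m=a[60:300,380:580]
cv2.imwrite('pics/e.png',np.hstack([cv2.resize(m,None,fx=1.6,fy=1.6)[:384],cv2.resize(w,(480,384))])[:,:,::-1])
E
```

```text
t: 6.7
ee_pos: [0.621, 0.2602, 0.2246]
orientation: [-3.12, -0.365, -0.002]
force: [-0.4, -0.9, -4.4]
gripper_width: 0.481
grasp_force: 61.1
[-0.44718658 -0.93971222 -4.40965931] 0.48142904809370674
```

View pics/e.png

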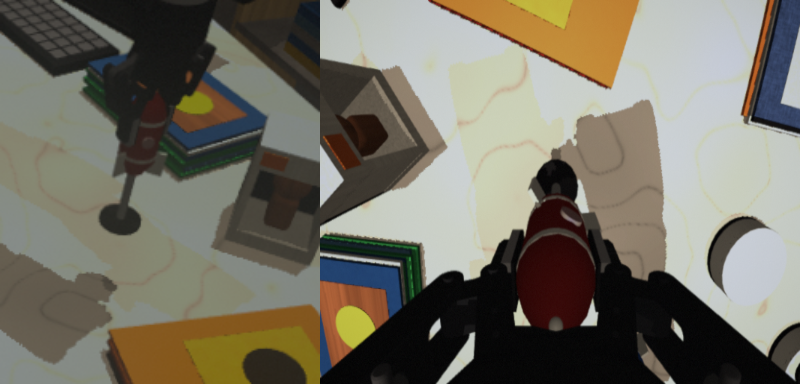

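Held and upright: in the wrist picture the foot is still at about (315,188), as before the lift. Next I work out the foot's position and the shift to the plinth.

```bash
python3 - <<'E'
from h import *
from scipy.spatial.transform import Rotation as R
s=ctrl.read_state();i=ctrl.camera_info('wrist');M=R.from_rotvec(s['orientation']).as_matrix()
w=snap('wrist');g=w.max(axis=2);p=g[150:215,285:350]
b=(p<60).astype(np.uint8);n,l,st,ce=cv2.connectedComponentsWithStats(b);k=1+st[1:,4].argmax();print(st[k],ce[k]+[285,150])
for px in((315,188),):print(atz('wrist',px,.1005+.008,i))
print(proj('wrist',[[*s['ee_pos'][:2],.1085],[.621,.257,.1085]]))
a=snap('scene');r=ctrl.outline_of('red_rocket','scene')[0];x0,y0,x1,y1=bbox(r['mask']);ys,xs=np.where(r['mask']);print(x0,y0,x1,y1)
print('scene foot pix~', atz('scene',(380+121/1.6,60+218/1.6),.1085))
print('shift',M.T@(np.array([.576,-.079,.2246])-s['ee_pos'])/.04,s['ee_pos'])
E
```

```text
[   2   16   56   45 1765] [316.40849858 187.26062323]
[0.62681781 0.26037083 0.1085    ]
[[313.63429442 194.78025201]
 [317.25787951 195.33644208]]
442 119 483 206
scene foot pix~ [0.62384735 0.26107141 0.1085    ]
shift [-3.04470413  7.98949922 -0.03034939] [0.62076956 0.26005688 0.22345736]
```

```bash
python3 -m crank '{"claw":[1,1,1,1,1,1,1],"offset":[[-0.08,0.2,0],[-0.16,0.4,0],[-0.23,0.6,0],[-0.27,0.7,0],[-0.27,0.7,0],[-0.27,0.7,0],[-0.27,0.7,0]],"rot":[[0,0,0],[0,0,0],[0,0,0],[0,0,0],[0,0,0],[0,0,0],[0,0,0]]}'
python3 -m crank '{"claw":[1,1,1,1,1,1,1,1,1],"offset":[[-0.27,0.7,0],[-0.27,0.7,0],[-0.27,0.7,0],[-0.27,0.7,0],[-0.23,0.6,0],[-0.16,0.4,0],[-0.08,0.2,0],[0,0,0],[0,0,0]],"rot":[[0,0,0],[0,0,0],[0,0,0],[0,0,0],[0,0,0],[0,0,0],[0,0,0],[0,0,0],[0,0,0]]}'
```

```text
t: 7.65
ee_pos: [0.5968, 0.0882, 0.2232]
orientation: [3.12, 0.364, -0.0]
force: [0.7, 0.2, -2.9]
gripper_width: 0.476
grasp_force: 61.2invalid input
```

Nine rows were too many, so the second call was refused. I send eight.

```bash
python3 -m crank '{"claw":[1,1,1,1,1,1,1,1],"offset":[[-0.27,0.7,0],[-0.27,0.7,0],[-0.27,0.7,0],[-0.27,0.7,0],[-0.23,0.6,0],[-0.16,0.4,0],[-0.08,0.2,0],[0,0,0]],"rot":[[0,0,0],[0,0,0],[0,0,0],[0,0,0],[0,0,0],[0,0,0],[0,0,0],[0,0,0]]}'
python3 -m crank '{"claw":[1,1,1,1,1],"offset":[[0,0,0.4],[0,0,0.3],[0,0,0.2],[0,0,0],[0,0,0]],"rot":[[0,0,0],[0,0,0],[0,0,0],[0,0,0],[0,0,0]]}'
python3 - <<'E'
from h import *
s=ctrl.read_state();print(s['ee_pos'])
w=snap('wrist');a=snap('scene');t=snap('top')
c=lambda im,x,y:cv2.resize(im[y:y+130,x:x+130],(390,390),interpolation=cv2.INTER_CUBIC)
cv2.imwrite('pics/f.png',np.hstack([c(a,215,150),cv2.resize(w[110:310,220:420],(390,390))])[:,:,::-1])
z=s['ee_pos'][2]-.1242+.0
print('foot z',z);print('plinth centre seen wrist',proj('wrist',[[.576,-.079,.04]]),'scene',proj('scene',[[.576,-.079,.04],[.576,-.079,z]]))
E
```

```text
t: 8.45
ee_pos: [0.5736, -0.081, 0.2232]
orientation: [3.12, 0.362, -0.0]
force: [-0.4, 0.4, -3.3]
gripper_width: 0.475
grasp_force: 61.2
t: 8.95
ee_pos: [0.5741, -0.0795, 0.1877]
orientation: [-3.12, -0.366, -0.001]
force: [-0.6, 0.7, -3.6]
gripper_width: 0.476
grasp_force: 61.2
[ 0.57413598 -0.07950228  0.18765244]
foot z 0.06345244289416044
plinth centre seen wrist [[313.28582489 184.17516047]] scene [[277.41320545 237.18557352]
 [276.82780761 228.63292869]]
```

View pics/f.png

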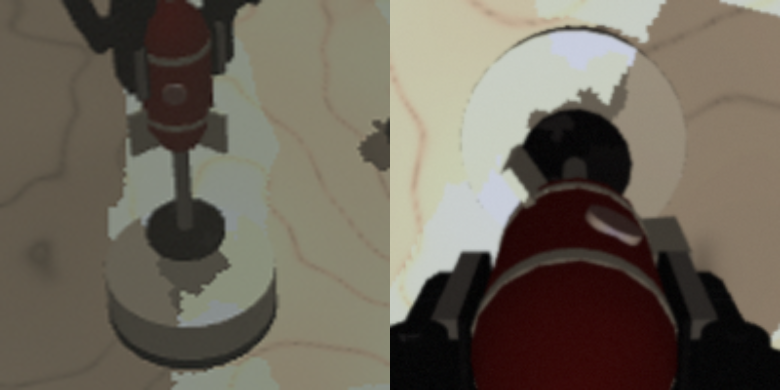

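```bash
python3 - <<'E'
from h import *
from scipy.spatial.transform import Rotation as R
M=R.from_rotvec(ctrl.read_state()['orientation']).as_matrix()
f=atz('wrist',(316.4,193),.0715);p=atz('wrist',(314.1,180.8),.04)
print(f,p,M.T@(p-f)/.04)
sc=lambda x,y:(215+x/3,150+y/3)
f=atz('scene',sc(186,228),.0715);p=atz('scene',sc(192,282),.04);print(f,p,M.T@(p-f)/.04)
# plinth predicted outline check in scene
th=np.linspace(0,2*np.pi,73)
q=proj('scene',np.c_[.578+.055*np.cos(th),-.078+.055*np.sin(th),0*th+.04]);print((q.min(0)-[215,150])*3,(q.max(0)-[215,150])*3)
E
```

```text
[ 0.57605487 -0.08174255  0.0715    ] [ 0.57931238 -0.07899817  0.04      ] [ 0.0944544  -0.04805763  0.78756869]
[ 0.57714455 -0.07852117  0.0715    ] [ 0.5942209  -0.07985358  0.04      ] [0.40707725 0.13084121 0.78783608]
[103.26977381 203.55242701] [275.29929939 328.55557657]
```

The plinth is confirmed at about (0.578, -0.079) and the foot is within 3 mm of it. I nudge and lower slowly.

```bash
python3 -m crank '{"claw":[1,1,1,1,1,1,1],"offset":[[0.06,-0.03,0.15],[0,0,0.15],[0,0,0.1],[0,0,0.06],[0,0,0.04],[0,0,0],[0,0,0]],"rot":[[0,0,0],[0,0,0],[0,0,0],[0,0,0],[0,0,0],[0,0,0],[0,0,0]]}'
python3 -m crank '{"claw":[1,1,1,1],"offset":[[0,0,0.03],[0,0,0.03],[0,0,0],[0,0,0]],"rot":[[0,0,0],[0,0,0],[0,0,0],[0,0,0]]}'
```

```text
t: 9.8
ee_pos: [0.5761, -0.0783, 0.1674]
orientation: [-3.12, -0.365, -0.0]
force: [0.0, 0.1, -3.7]
gripper_width: 0.476
grasp_force: 61.2
t: 10.2
ee_pos: [0.576, -0.0782, 0.1649]
orientation: [-3.12, -0.365, 0.0]
force: [0.0, 0.2, -3.7]
gripper_width: 0.478
grasp_force: 61.2
```

```bash
python3 -m crank '{"claw":[1,1,1],"offset":[[0,0,0.025],[0,0,0],[0,0,0]],"rot":[[0,0,0],[0,0,0],[0,0,0]]}'
python3 -m crank '{"claw":[1,1,1],"offset":[[0,0,0.015],[0,0,0],[0,0,0]],"rot":[[0,0,0],[0,0,0],[0,0,0]]}'
```

```text
t: 10.5
ee_pos: [0.576, -0.0782, 0.1639]
orientation: [-3.12, -0.365, 0.0]
force: [0.5, 0.0, -3.7]
gripper_width: 0.474
grasp_force: 61.2
t: 10.8
ee_pos: [0.5762, -0.0782, 0.1637]
orientation: [3.12, 0.365, 0.001]
force: [-2.1, -0.1, 6.0]
gripper_width: 0.477
grasp_force: 62.0
```

```bash
python3 - <<'E'
from h import *
print(ctrl.read_state()['torque'])
a=snap('scene');w=snap('wrist')
c=lambda im,x,y:cv2.resize(im[y:y+130,x:x+130],(390,390),interpolation=cv2.INTER_CUBIC)
cv2.imwrite('pics/g.png',np.hstack([c(a,215,150),cv2.resize(w[110:310,220:420],(390,390))])[:,:,::-1])
E
```

```text
[0.18909064 0.35711044 0.02458104]
```

View pics/g.png

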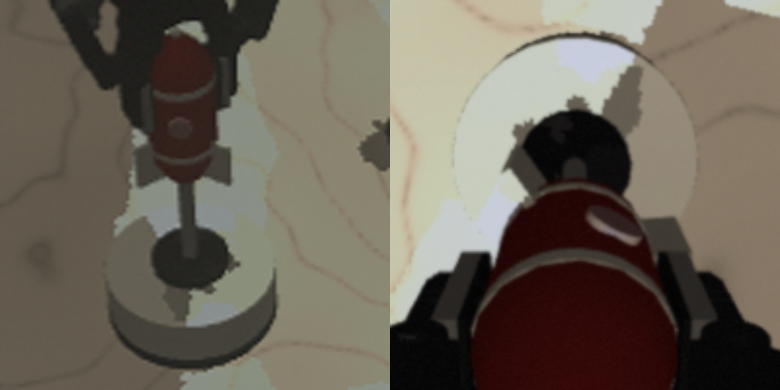

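Standing upright in the middle of the plinth, foot about 2 mm off centre. I release gradually.

```bash
python3 -m crank '{"claw":[0.1,0.0,-0.1,-0.2,-0.4,-0.7,-1,-1],"offset":[[0,0,0],[0,0,0],[0,0,0],[0,0,0],[0,0,0],[0,0,0],[0,0,0],[0,0,0]],"rot":[[0,0,0],[0,0,0],[0,0,0],[0,0,0],[0,0,0],[0,0,0],[0,0,0],[0,0,0]]}'
python3 -m crank '{"claw":[-1,-1,-1,-1,-1,-1,-1,-1],"offset":[[0,0,0],[0,0,0],[0,0,-0.2],[0,0,-0.5],[0,0,-0.8],[0,0,-0.8],[0,0,-0.8],[0,0,-0.6]],"rot":[[0,0,0],[0,0,0],[0,0,0],[0,0,0],[0,0,0],[0,0,0],[0,0,0],[0,0,0]]}'
python3 -m crank '{"claw":[-1,-1,-1,-1],"offset":[[0,0,0],[0,0,0],[0,0,0],[0,0,0]],"rot":[[0,0,0],[0,0,0],[0,0,0],[0,0,0]]}'
python3 - <<'E'
from h import *
a=snap('scene');w=snap('wrist')
cv2.imwrite('pics/i.png',np.hstack([cv2.resize(a[120:280,130:330],(400,320)),cv2.resize(w,(400,320))])[:,:,::-1])
E
```

```text
t: 11.7
ee_pos: [0.576, -0.0782, 0.1633]
orientation: [-3.12, -0.365, 0.0]
force: [0.2, -0.1, 0.2]
gripper_width: 1.001
grasp_force: 0.0
t: 12.5
ee_pos: [0.5761, -0.0782, 0.314]
orientation: [3.12, 0.365, 0.003]
force: [-1.0, 0.1, -0.9]
gripper_width: 0.997
grasp_force: 0.0
t: 12.9
ee_pos: [0.5758, -0.0782, 0.3107]
orientation: [-3.12, -0.365, 0.002]
force: [-0.1, 0.6, -0.0]
gripper_width: 0.999
grasp_force: 0.0
```

View pics/i.png

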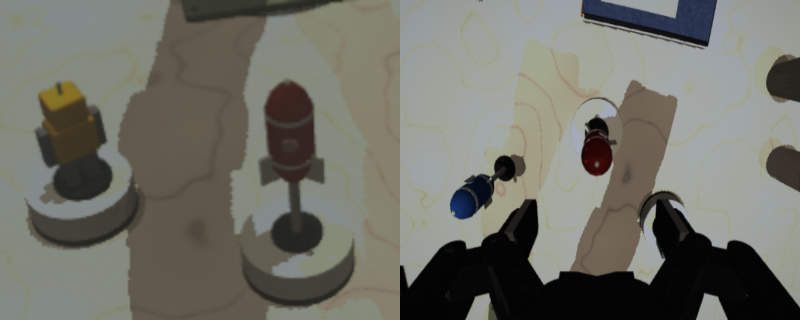

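The rocket stands upright in the middle of the plinth (foot at (297,232) in the scene crop). The robot figure and the blue rocket are untouched and the gripper is clear.

```bash
python3 -c "from station import ctrl;print(ctrl.job_done())"
```

```text
the job is handed in; nothing more can be done
None
```

The red rocket is standing upright in the middle of the empty plinth, about 2 mm off centre and set down gently; the blue rocket and robot figure were not touched, and the job was handed in at about 13 s.

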